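# Clear the jig and seat the notched board on its key

## Task

A loose wooden offcut lies in the workshop jig between the notched board and the jig's end stop. First take the offcut out and put it in the grey scrap bin; then slide the board along the fence, lying flat, until its notch has swallowed the steel key and its end is fully home against the end stop. Leave everything else on the bench where it is.

Things in the scene. Friction and masses are not known exactly. Their poses are not given: they have to be found in the camera images.
- jig: Fixed workshop jig (grey-faced base plate, wooden rails) screwed to the bench, nothing on it moves. Origin on the bench surface; its x is the loading direction (towards the end stop, roughly world +y), z up. Base plate 460 x 200 mm (x -240 to 220, y -75 to 125), its bed 18 mm above the bench. The +y side (towards the robot) and the -x end are open.
- jig_fence (a point): Point on the jig's fence face, level with the bed (jig frame x 0, y -45, z 18 mm; axes as the jig's). The fence is a straight wooden rail along the jig's whole -y side, the side away from the robot, 30 mm wide, its top 30 mm above the bed.
- jig_stop (a point): Point on the end stop's face, level with the bed (jig frame x 185, y 0, z 18 mm; axes as the jig's). The stop is a wooden bar across the +x end, from y -45 to 125, its top 30 mm above the bed.
- jig_key (a point): Tip of the key's round nose at bed level (jig frame x 145, y 0, z 18 mm). The key is a steel tongue 20 mm wide and 24 mm high, standing out 40 mm from the stop, centred on y = 0.
- board: Loose pale wooden board 180 x 90 x 30 mm (x, y, z), 0.18 to 0.34 kg, lying on the bed near the jig's -x end, off the fence and a little askew. Origin: centre of its underside; x points along it to the notched end. Fully home, its side is on the fence, its end on the stop, its origin at x 95, y 0, z 18 mm in the jig's frame, x axes parallel. It slides when pushed with 1 to 3 N.
- board_notch (a point): Middle of the notched end, on the underside (board frame x 90, y 0, z 0 mm). The notch is 26 mm wide, 45 mm deep, centred in this +x end face, through the full thickness; a 32 mm wide prong on each side of it.
- offcut: Loose rectangular pale wooden offcut 75 x 42 x 40 mm (x, y, z), about 0.09 kg, lying on the jig's bed between board and key, roughly crosswise. Origin: centre of its underside.
- offcut_mid (a point): Centre of the offcut's solid (20 mm above its origin).
- bin: Fixed grey open-topped scrap bin, 220 x 170 x 70 mm outside (x, y, z), walls 6 mm, floor 6 mm; stands on the bench beyond one or the other end of the jig. Origin: centre of its underside.
- tin: Bystander: round steel tin, 100 mm diameter, 110 high; origin at the centre of its underside. Leave it alone.
- sanding_block: Bystander: cork sanding block 65 x 34 x 26 mm lying on the jig's open edge; origin at the centre of its underside. Leave it alone.
- glue: Bystander: glue bottle, 56 mm diameter, 150 high; origin at the centre of its underside. Leave it alone.
- jar: Bystander: glass jar, 70 mm diameter, 90 high; origin at the centre of its underside. Leave it alone.
- wrench: Bystander: flat wrench lying down; origin at the centre of its length. Leave it alone.
- hammer: Bystander: hammer lying down, about 30 mm high; origin at the centre of its length. Leave it alone.
- screwdriver: Bystander: screwdriver lying down; origin at the centre of its length. Leave it alone.
There are look-alikes about, which are no part of the job. Of the things shaped like the offcut, the wooden one is meant.

How it is judged:
On the way, in this order (a step that is already met when the one before it is completed fails the run):
1. the offcut lies in the scrap bin, let go and at rest (x of offcut_mid in the frame of bin between -0.105 and 0.105 m and y of offcut_mid in the frame of bin between -0.08 and 0.08 m and z of offcut_mid in the frame of bin between 0 and 0.06 m and linear speed of offcut below 0.02 m/s and contact force between offcut and the fingers below 0.1 N), for 0.2 s.
2. the board is fully home on the key, flat on the bed (x of board in the frame of jig between 0.091 and 0.098 m and y of board in the frame of jig between -0.0045 and 0.0045 m and z of board in the frame of jig between 0.014 and 0.022 m and angle between the x axis of board and the x axis of jig, either way round below 0.04 rad and angle between board's own z axis and vertical below 0.05 rad and linear speed of board below 0.01 m/s), for 0.2 s.
At the end, for the whole second after the job is handed in: Offcut at rest in the bin (centre between its walls, under 60 mm up), let go. Board at rest, flat on the bed, notch over the key: its end within 4 mm of the stop, within 4.5 mm of the key's centre line and 0.04 rad of parallel to the fence (all of step 1 and all of step 2); the robot touches nothing.
It fails at once if a bystander (tin, sanding block, glue, jar, wrench, hammer or screwdriver) is moved more than 30 mm (distance of any of tin, sanding_block, glue, jar, wrench, hammer, screwdriver from where it was at the start of the episode above 0.03 m).
It also fails if it takes over 72 s, if anything falls off the work surface, if the arm or the gripper's body presses on something with over 40 N, if the wrist force passes 120 N, or if a joint passes its speed limit or range.

## Robot

A 7-joint arm with a two-finger parallel gripper is mounted at the origin on the work surface. World frame = base frame: x ahead of the robot, y to its left, z up, the work surface at z = 0. Lengths are in m, angles in rad, forces in N, time in s.
With the tool pointing down it reaches from about 0.4 to 0.85 m from the base axis. Payload 6.9 kg.
Tool frame: the origin (TCP) lies midway between the tips of the shut fingers; the grasp point (between the pads) lies 19 mm behind it (manip.grip_depth is the distance from the TCP to the grasp point, in m); z points along the fingers, y is the direction in which the jaws open and shut (so a half turn about z gives the same grasp; the last joint's range is limited). The gripper opens to 85 mm and grips with 20 to 120 N. Pads are 22 mm wide; open, the fingers measure 114 mm over their backs; the gripper's body (76 mm by 85 mm) begins 54 mm behind the grasp point. The pads swing forward as they close: fully open they stand 13 mm farther back than shut.
Start: joints at [-1.062, 0.507, -0.238, 1.5, 0.126, 1.149, -0.155], TCP at [0.246, 0.575, 0.231] pointing down, gripper open.
Joint ranges: [-3.08, 3.08], [-0.24, 2.05], [-1.43, 1.35], [0, 2.5], [-1.52, 4.66], [0.17, 1.96], [-2.89, 2.89]. Speed limits (rad/s): [2.39, 2.39, 3.14, 3.14, 3.14, 3.14, 3.14].

## Interface

Orientations are given as a 3x3 rotation matrix whose columns are the frame's x, y, z axes.
In Python, from workcell import manip gives the robot as it stands.
- The arm moves only by the tool move_arm, never from a script. Its argument "increments" is a list of rows, each an object of numbers: "tx", "ty", "tz": the shift along the world's x, y, z in m; "rx", "ry", "rz": the turn, a rotation vector about the world's x, y, z in degrees; "fingers": the opening in per cent of the stroke, from 0 (shut) to 100 (fully open). In form: [{"tx": .., "ty": .., "tz": .., "rx": .., "ry": .., "rz": .., "fingers": ..}, ...]. A call has 1 to 12 rows; each row is the pose to reach, as a shift and turn from the pose commanded when the call began; what a row does not reach only later rows make up. A row lasts 1/10 s, in which the tool goes at most 50 mm and 8.59 degrees, less where a joint would pass 70% of its speed; a pose out of reach is approached as far as the arm can. A call with a gripper value outside its range is refused whole. The fingers move at their own pace and stop on an object; "newtons" is the grip in N (left out, the last holds). Time passes only in rows, so rows that repeat a pose let the fingers close. It gives the time, the measured TCP pose, the force and the opening at its end, in the units of the state.
- manip.observe(): the state, without advancing time (a new reading comes with each control period).
- manip.grab_frame(name): name is "scene" or "top" or "wrist"; returns the picture (384x512x3 uint8, red, green, blue); there is no depth.
- manip.calibration(name): a dict with "intrinsics" (3x3 intrinsics, pixels), "R" (3x3) and "t" (3): a world point X has camera coordinates R X + t; the wrist camera has in their place "T_tool_cam" (4x4, takes a point from camera to tool coordinates, whose origin is the TCP and whose axes are the flange's). Camera axes: x right, y down, z forward; pixel columns grow to the right and rows downward; lengths in m; the calibration is good to about 2 mm. A picture is of the moment at which its call begins: read the wrist's pose just before it. calibration takes no time and is no camera call.
- manip.close_job(): hands the job in, once; it reports no verdict.
The state is a dict: "time_s": time; "q": joint angles; "qvel": joint speeds; "joint_efforts": joint torques, N m; "eef_pos": TCP position; "orientation": TCP orientation; "force": force on the tool from outside, world axes, zero at the start; "moment": the same for the moment, N m; "grip_width": opening from 0.0 (shut) to 1.0 (fully open).
Only numpy, scipy, OpenCV 4.12 (cv2) and the standard library are available. Lean on these libraries where they do the work, as an engineer would, in place of code of your own. Each camera call takes 0.05 s, during which the arm holds its last target.

## Working session

There is one attempt and no reset: what is moved stays moved. The work goes in short steps, Python scripts to look and compute and a tool call to move; the robot and the scene stay as the last step left them, time stands still between calls to the robot, and variables do not carry over. Pictures are saved under pics/ and viewed, and the job is handed in when it is done.

Besides the shell and the picture viewer there is one more tool, called as name(argument=value, ...), one argument or row to a line, values as JSON. move_arm: Moves the arm, as the interface text tells. Its arguments: {"type":"object","properties":{"increments":{"type":"array"},"newtons":{"type":"number"}},"required":["increments"]}

```bash
ls; mkdir -p pics; python3 - <<'E'
from workcell import manip
import cv2
print(manip.observe())
for n in ["scene","top","wrist"]:
    im=manip.grab_frame(n); cv2.imwrite(f"pics/a_{n}.png",im[:,:,::-1])
    print(n,manip.calibration(n))
E
```

```text
pics
{'time_s': 0.0, 'q': array([-1.06151804,  0.5083484 , -0.23754679,  1.5011407 ,  0.12569306,
        1.14889359, -0.15482049]), 'qvel': array([ 5.26906165e-04,  7.69284966e-06,  8.97296219e-04, -1.59335148e-04,
        5.28160213e-04,  7.38548287e-04,  1.32969580e-03]), 'joint_efforts': array([ 3.11654903e-04, -6.20599151e+01, -2.18700238e+00, -2.49663520e+01,
        1.26227184e-02,  1.17057643e-02, -1.27708967e-05]), 'eef_pos': array([0.24541947, 0.5742495 , 0.23042116]), 'orientation': array([[-9.19588633e-01,  3.92881999e-01, -6.92891616e-04],
       [ 3.92882610e-01,  9.19587133e-01, -1.66135928e-03],
       [-1.55439423e-05, -1.79999218e-03, -9.99998380e-01]]), 'force': array([-0.06443971,  0.05682901, -0.45501539]), 'moment': array([-0.02669291,  0.0542368 , -0.04256175]), 'grip_width': 1.0039853164228296}
scene {'intrinsics': array([[394.52994301,   0.        , 263.84818504],
       [  0.        , 394.52994301, 192.69813832],
       [  0.        ,   0.        ,   1.        ]]), 'R': array([[-0.1163615 ,  0.99317518,  0.00794133],
       [ 0.5576282 ,  0.07194468, -0.8269
[... 316 characters left out ...]
86001, -0.0058363 ],
       [-0.99397447,  0.01622156, -0.10840488],
       [ 0.10848438,  0.00410123, -0.99408969]]), 't': array([0.02373036, 0.52611739, 1.15072981])}
wrist {'intrinsics': array([[271.63951239,   0.        , 255.46165764],
       [  0.        , 271.63951239, 192.71169374],
       [  0.        ,   0.        ,   1.        ]]), 'T_tool_cam': array([[ 4.56872890e-04, -9.49060100e-01, -3.15094777e-01,
         8.27948539e-02],
       [ 9.99999824e-01,  3.14367594e-04,  5.03083776e-04,
        -5.16861415e-04],
       [-3.78401152e-04, -3.15094951e-01,  9.49060076e-01,
        -1.43096989e-01],
       [ 0.00000000e+00,  0.00000000e+00,  0.00000000e+00,
         1.00000000e+00]])}
```

View pics/a_scene.png

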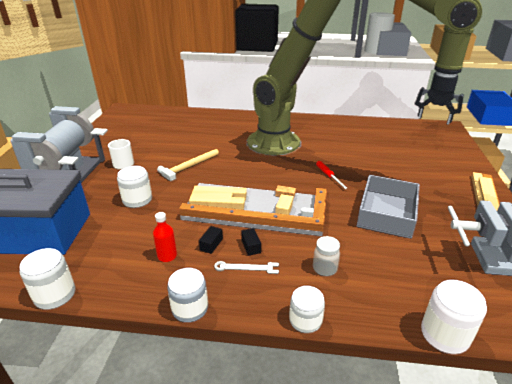

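View pics/a_top.png

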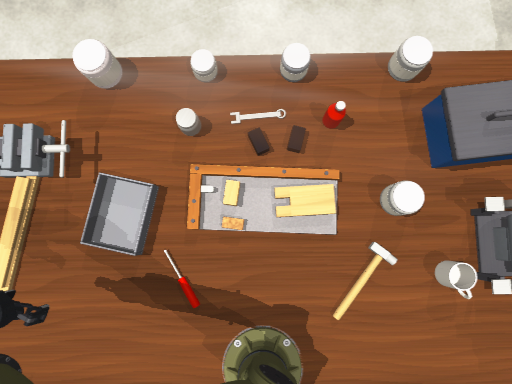

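View pics/a_wrist.png

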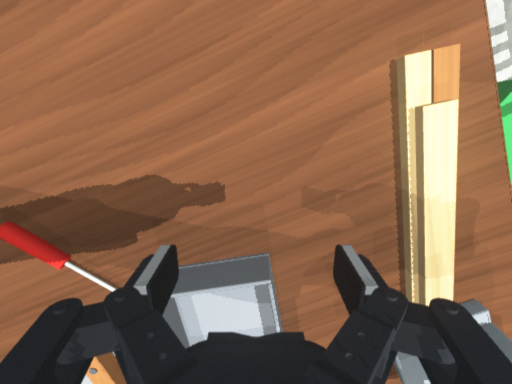

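The top view shows the stop at about px (193,200) and the fence along row 172. The offcut is at (231,192), the key at (207,189), the board at (275–336,185–217) with its notch facing left, the cork at (232,223) and the bin at (120,215). Next I'll zoom in and measure.

```bash
cat > h.py <<'E'
import numpy as np, cv2
from workcell import manip
def ray(name,uv,z,obs=None):
    c=manip.calibration(name);K=c["intrinsics"]
    d=np.linalg.inv(K)@np.array([uv[0],uv[1],1.])
    if name=="wrist":
        T=c["T_tool_cam"];Rw=obs["orientation"]
        d=Rw@T[:3,:3]@d;o=Rw@T[:3,3]+obs["eef_pos"]
    else:
        d=c["R"].T@d;o=-c["R"].T@c["t"]
    return o+d*(z-o[2])/d[2]
E
python3 - <<'E'
import cv2
im=cv2.imread("pics/a_top.png")
cv2.imwrite("pics/z1.png",cv2.resize(im[160:240,180:345],None,fx=4.8,fy=4.8,interpolation=cv2.INTER_CUBIC))
cv2.imwrite("pics/z2.png",cv2.resize(im[165:265,75:205],None,fx=4,fy=4,interpolation=cv2.INTER_CUBIC))
im=cv2.imread("pics/a_scene.png")
cv2.imwrite("pics/z3.png",cv2.resize(im[170:250,170:430],None,fx=3,fy=3,interpolation=cv2.INTER_CUBIC))
E
```

```text
(no output)
```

View pics/z1.png

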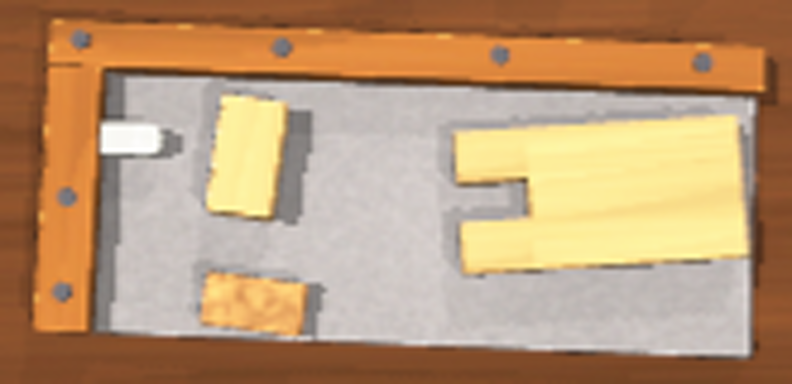

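View pics/z2.png

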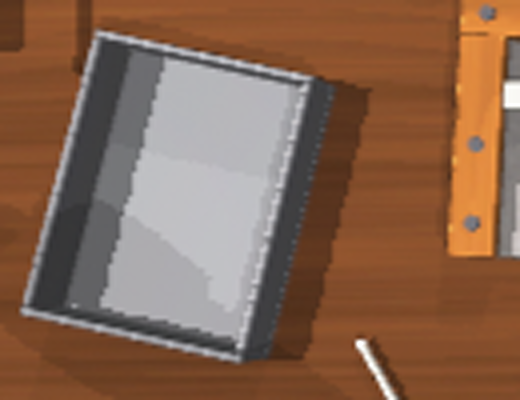

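View pics/z3.png

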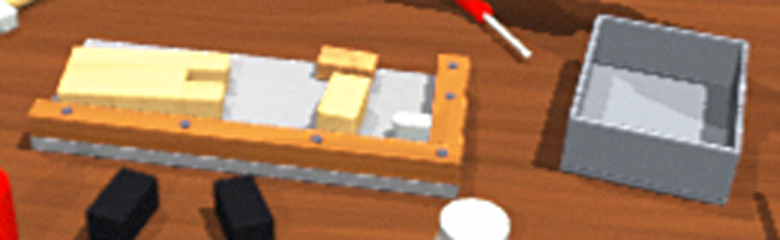

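In the zooms all corners are clear. Casting them onto the known heights.

```bash
python3 - <<'E'
from h import *
def P(z,x,y,h):
    if z==1: uv=(180+(x+.5)/4.8-.5,160+(y+.5)/4.8-.5)
    else: uv=(75+(x+.5)/4-.5,165+(y+.5)/4-.5)
    return ray("top",uv,h)[:2]
def show(n,a): a=np.array(a); print(n,a.round(4).tolist(), a.mean(0).round(4)); return a
# fence inner face top edge, z=.048
f=show("fence",[P(1,104,69,.048),P(1,764,91,.048)])
d=f[0]-f[1]; print("jig x ang",np.degrees(np.arctan2(d[1],d[0])))
show("stop inner edge top",[P(1,104,69,.048),P(1,89,331,.048)])
show("key tip/top z.042",[P(1,159,125,.042),P(1,159,153,.042)])
show("bed corners z.018",[P(1,755,98,.018),P(1,750,356,.018)])
o=show("offcut",[P(1,222,95,.058),P(1,287,102,.058),P(1,272,218,.058),P(1,207,210,.058)])
d=o[0]-o[3]; print(np.degrees(np.arctan2(d[1],d[0])),np.linalg.norm(d),np.linalg.norm(o[0]-o[1]))
b=show("board",[P(1,453,131,.048),P(1,738,115,.048),P(1,749,256,.048),P(1,462,273,.048)])
d=b[0]-b[1]; print(np.degrees(np.arctan2(d[1],d[0])),np.linalg.norm(d),np.linalg.norm(b[0]-b[3]))
show("cork",[P(1,205,271,.044),P(1,307,283,.044),P(1,302,334,.044),P(1,200,324,.044)])
n=show("bin",[P(2,97,32,.07),P(2,316,79,.07),P(2,242,360,.07),P(2,23,312,.07)])
d=n[0]-n[3]; print(np.degrees(np.arctan2(d[1],d[0])),np.linalg.norm(d),np.linalg.norm(n[0]-n[1]))
s=manip.observe(); print(s["eef_pos"])
E
```

```text
fence [[0.5845, 0.1761], [0.5633, -0.2467]] [ 0.5739 -0.0353]
jig x ang 87.12020636614811
stop inner edge top [[0.5845, 0.1761], [0.4171, 0.1857]] [0.5008 0.1809]
key tip/top z.042 [[0.5485, 0.1416], [0.5303, 0.1417]] [0.5394 0.1416]
bed corners z.018 [[0.563, -0.2473], [0.3948, -0.2374]] [ 0.4789 -0.2423]
offcut [[0.565, 0.0996], [0.5598, 0.0584], [0.4861, 0.0687], [0.4918, 0.1097]] [0.5257 0.0841]
-7.812103247468727 0.07382385540917442 0.04158479669784626
board [[0.5407, -0.0471], [0.5481, -0.2294], [0.4578, -0.2329], [0.45, -0.0509]] [ 0.4992 -0.1401]
92.29749469024888 0.18247585891164073 0.0908319411238486
cork [[0.454, 0.1124], [0.4454, 0.0476], [0.4132, 0.0512], [0.4205, 0.1158]] [0.4333 0.0818]
bin [[0.5903, 0.4835], [0.5516, 0.3168], [0.3429, 0.3689], [0.3807, 0.5325]] [0.4664 0.4254]
-13.166074379848222 0.21527667775466033 0.17104824299729432
[0.24545422 0.57439273 0.23062494]
```

move_arm(
  increments=[
    {"tx": 0.04, "ty": -0.07, "tz": -0.01, "rz": 4, "fingers": 80},
    {"tx": 0.08, "ty": -0.14, "tz": -0.02, "rz": 8, "fingers": 80},
    {"tx": 0.12, "ty": -0.21, "tz": -0.03, "rz": 12, "fingers": 80},
    {"tx": 0.16, "ty": -0.28, "tz": -0.05, "rz": 15, "fingers": 80},
    {"tx": 0.277, "ty": -0.49, "tz": -0.08, "rz": 15.3, "fingers": 80},
    {"tx": 0.277, "ty": -0.49, "tz": -0.08, "rz": 15.3, "fingers": 80},
    {"tx": 0.277, "ty": -0.49, "tz": -0.08, "rz": 15.3, "fingers": 80},
    {"tx": 0.277, "ty": -0.49, "tz": -0.08, "rz": 15.3, "fingers": 80},
    {"tx": 0.277, "ty": -0.49, "tz": -0.08, "rz": 15.3, "fingers": 80},
    {"tx": 0.277, "ty": -0.49, "tz": -0.08, "rz": 15.3, "fingers": 80},
    {"tx": 0.277, "ty": -0.49, "tz": -0.08, "rz": 15.3, "fingers": 80},
    {"tx": 0.277, "ty": -0.49, "tz": -0.08, "rz": 15.3, "fingers": 80},
  ],
)

```text
schema error: expected keys tx, ty, tz, rx, ry, rz, fingers
```

move_arm(
  increments=[
    {"tx": 0.028, "ty": -0.041, "tz": -0.01, "rx": 0, "ry": 0, "rz": 4, "fingers": 80},
    {"tx": 0.277, "ty": -0.49, "tz": -0.08, "rx": 0, "ry": 0, "rz": 15.3, "fingers": 80},
    {"tx": 0.277, "ty": -0.49, "tz": -0.08, "rx": 0, "ry": 0, "rz": 15.3, "fingers": 80},
    {"tx": 0.277, "ty": -0.49, "tz": -0.08, "rx": 0, "ry": 0, "rz": 15.3, "fingers": 80},
    {"tx": 0.277, "ty": -0.49, "tz": -0.08, "rx": 0, "ry": 0, "rz": 15.3, "fingers": 80},
    {"tx": 0.277, "ty": -0.49, "tz": -0.08, "rx": 0, "ry": 0, "rz": 15.3, "fingers": 80},
    {"tx": 0.277, "ty": -0.49, "tz": -0.08, "rx": 0, "ry": 0, "rz": 15.3, "fingers": 80},
    {"tx": 0.277, "ty": -0.49, "tz": -0.08, "rx": 0, "ry": 0, "rz": 15.3, "fingers": 80},
    {"tx": 0.277, "ty": -0.49, "tz": -0.08, "rx": 0, "ry": 0, "rz": 15.3, "fingers": 80},
    {"tx": 0.277, "ty": -0.49, "tz": -0.08, "rx": 0, "ry": 0, "rz": 15.3, "fingers": 80},
    {"tx": 0.277, "ty": -0.49, "tz": -0.08, "rx": 0, "ry": 0, "rz": 15.3, "fingers": 80},
    {"tx": 0.277, "ty": -0.49, "tz": -0.08, "rx": 0, "ry": 0, "rz": 15.3, "fingers": 80},
  ],
)

```text
time_s: 1.35
eef_pos: [0.5242, 0.0787, 0.1503]
orientation: [[-0.99, 0.143, -0.0], [0.143, 0.99, -0.003], [-0.0, -0.003, -1.0]]
force: [-0.3, 0.0, 0.5]
grip_width: 0.8
```

```bash
python3 - <<'E'
from h import *
s=manip.observe(); im=manip.grab_frame("wrist"); cv2.imwrite("pics/b_wrist.png",im[:,:,::-1])
import pickle; pickle.dump(s,open("s_b.pkl","wb")); s=manip.observe(); print(s["eef_pos"],s["qvel"].round(3))
E
```

```text
[0.52476865 0.07752708 0.15007544] [-0.052 -0.019 -0.034  0.024 -0.01   0.005 -0.076]
```

View pics/b_wrist.png

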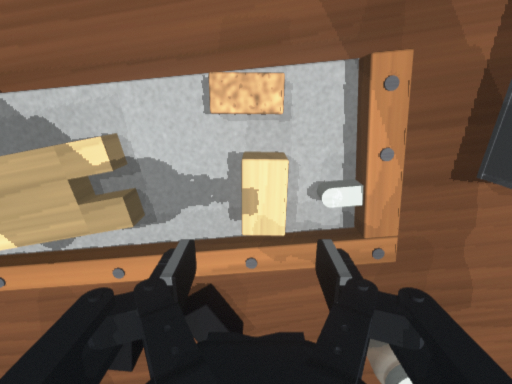

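```bash
python3 - <<'E'
from h import *
import pickle; s=pickle.load(open("s_b.pkl","rb"));print(s["eef_pos"])
for n,uv,z in [("oc",(243,159),.058),("oc",(288,158),.058),("oc",(286,235),.058),("oc",(242,235),.058),("keytip",(322,197),.042),("key",(361,186),.042),("key",(361,206),.042),("stop/fence in",(364,238),.048),("fence l",(0,269),.048),("stop out",(360,55),.048)]:
    print(n,ray("wrist",uv,z,s)[:2].round(4))
print(ray("wrist",(265,197),.058,s))
E
```

```text
[0.5241969  0.07871309 0.15034831]
oc [0.4872 0.0728]
oc [0.4919 0.112 ]
oc [0.5662 0.1022]
oc [0.5602 0.0603]
keytip [0.5384 0.1423]
key [0.5325 0.1804]
key [0.5533 0.1799]
stop/fence in [0.5859 0.1801]
fence l [ 0.5685 -0.1996]
stop out [0.4179 0.1798]
[0.52489661 0.08729033 0.058     ]
```

move_arm(
  increments=[
    {"tx": 0.0, "ty": 0, "tz": -0.03, "rx": 0, "ry": 0, "rz": 0, "fingers": 80},
    {"tx": 0.0, "ty": 0, "tz": -0.05, "rx": 0, "ry": 0, "rz": 0, "fingers": 80},
    {"tx": 0.0, "ty": 0, "tz": -0.06, "rx": 0, "ry": 0, "rz": 0, "fingers": 80},
    {"tx": 0.0, "ty": 0, "tz": -0.06, "rx": 0, "ry": 0, "rz": 0, "fingers": 80},
    {"tx": 0.0, "ty": 0, "tz": -0.06, "rx": 0, "ry": 0, "rz": 0, "fingers": 80},
  ],
)

```text
time_s: 1.9
eef_pos: [0.5228, 0.0851, 0.0918]
orientation: [[-0.991, 0.136, 0.0], [0.136, 0.991, 0.0], [-0.0, 0.0, -1.0]]
force: [0.3, -0.7, 1.2]
grip_width: 0.801
```

move_arm(
  increments=[
    {"tx": 0.0, "ty": 0, "tz": -0.03, "rx": 0, "ry": 0, "rz": 0, "fingers": 80},
    {"tx": 0.0, "ty": 0, "tz": -0.055, "rx": 0, "ry": 0, "rz": 0, "fingers": 80},
    {"tx": 0.0, "ty": 0, "tz": -0.065, "rx": 0, "ry": 0, "rz": 0, "fingers": 80},
    {"tx": 0.0, "ty": 0, "tz": -0.065, "rx": 0, "ry": 0, "rz": 0, "fingers": 80},
    {"tx": 0.0, "ty": 0, "tz": -0.065, "rx": 0, "ry": 0, "rz": 0, "fingers": 80},
    {"tx": 0.0, "ty": 0, "tz": -0.065, "rx": 0, "ry": 0, "rz": 0, "fingers": 30},
    {"tx": 0.0, "ty": 0, "tz": -0.065, "rx": 0, "ry": 0, "rz": 0, "fingers": 30},
    {"tx": 0.0, "ty": 0, "tz": -0.065, "rx": 0, "ry": 0, "rz": 0, "fingers": 30},
    {"tx": 0.0, "ty": 0, "tz": -0.065, "rx": 0, "ry": 0, "rz": 0, "fingers": 30},
    {"tx": 0.0, "ty": 0, "tz": -0.065, "rx": 0, "ry": 0, "rz": 0, "fingers": 30},
  ],
  newtons=40,
)

```text
time_s: 2.9
eef_pos: [0.5234, 0.0849, 0.0276]
orientation: [[-0.991, 0.136, 0.002], [0.136, 0.991, 0.0], [-0.002, 0.001, -1.0]]
force: [-0.9, 0.0, 5.0]
grip_width: 0.486
```

move_arm(
  increments=[
    {"tx": 0.0, "ty": 0, "tz": 0.02, "rx": 0, "ry": 0, "rz": 0, "fingers": 20},
    {"tx": 0.0, "ty": 0, "tz": 0.06, "rx": 0, "ry": 0, "rz": 0, "fingers": 20},
    {"tx": 0.0, "ty": 0, "tz": 0.1, "rx": 0, "ry": 0, "rz": 0, "fingers": 20},
    {"tx": 0.0, "ty": 0, "tz": 0.13, "rx": 0, "ry": 0, "rz": 0, "fingers": 20},
    {"tx": 0.0, "ty": 0, "tz": 0.14, "rx": 0, "ry": 0, "rz": 0, "fingers": 20},
    {"tx": 0.0, "ty": 0, "tz": 0.14, "rx": 0, "ry": 0, "rz": 0, "fingers": 20},
  ],
)

```text
time_s: 3.5
eef_pos: [0.5234, 0.0848, 0.1679]
orientation: [[-0.991, 0.137, 0.003], [0.137, 0.991, 0.0], [-0.003, 0.001, -1.0]]
force: [-0.3, -0.6, -0.3]
grip_width: 0.485
```

move_arm(
  increments=[
    {"tx": -0.006, "ty": 0.035, "tz": 0, "rx": 0, "ry": 0, "rz": -1, "fingers": 20},
    {"tx": -0.014, "ty": 0.08, "tz": 0, "rx": 0, "ry": 0, "rz": -2, "fingers": 20},
    {"tx": -0.021, "ty": 0.125, "tz": 0, "rx": 0, "ry": 0, "rz": -3, "fingers": 20},
    {"tx": -0.028, "ty": 0.17, "tz": 0, "rx": 0, "ry": 0, "rz": -4, "fingers": 20},
    {"tx": -0.036, "ty": 0.215, "tz": 0, "rx": 0, "ry": 0, "rz": -5, "fingers": 20},
    {"tx": -0.043, "ty": 0.26, "tz": 0, "rx": 0, "ry": 0, "rz": -5, "fingers": 20},
    {"tx": -0.05, "ty": 0.3, "tz": 0, "rx": 0, "ry": 0, "rz": -5, "fingers": 20},
    {"tx": -0.055, "ty": 0.328, "tz": 0, "rx": 0, "ry": 0, "rz": -5, "fingers": 20},
    {"tx": -0.057, "ty": 0.34, "tz": 0, "rx": 0, "ry": 0, "rz": -5, "fingers": 20},
    {"tx": -0.057, "ty": 0.34, "tz": -0.02, "rx": 0, "ry": 0, "rz": -5, "fingers": 20},
    {"tx": -0.057, "ty": 0.34, "tz": -0.06, "rx": 0, "ry": 0, "rz": -5, "fingers": 20},
    {"tx": -0.057, "ty": 0.34, "tz": -0.09, "rx": 0, "ry": 0, "rz": -5, "fingers": 20},
  ],
)

```text
time_s: 4.7
eef_pos: [0.4654, 0.4225, 0.0733]
orientation: [[-0.975, 0.223, -0.001], [0.223, 0.975, -0.003], [0.001, -0.003, -1.0]]
force: [-0.6, 0.3, -0.6]
grip_width: 0.485
```

move_arm(
  increments=[
    {"tx": 0, "ty": 0, "tz": -0.025, "rx": 0, "ry": 0, "rz": 0, "fingers": 20},
    {"tx": 0, "ty": 0, "tz": -0.046, "rx": 0, "ry": 0, "rz": 0, "fingers": 20},
    {"tx": 0, "ty": 0, "tz": -0.055, "rx": 0, "ry": 0, "rz": 0, "fingers": 20},
    {"tx": 0, "ty": 0, "tz": -0.058, "rx": 0, "ry": 0, "rz": 0, "fingers": 20},
    {"tx": 0, "ty": 0, "tz": -0.058, "rx": 0, "ry": 0, "rz": 0, "fingers": 20},
  ],
)

```text
time_s: 5.2
eef_pos: [0.4659, 0.4242, 0.0182]
orientation: [[-0.975, 0.223, -0.0], [0.223, 0.975, -0.001], [0.0, -0.001, -1.0]]
force: [0.0, -0.5, -0.5]
grip_width: 0.489
```

Low enough (underside about 9 mm, floor 6 mm). Release and rise.

move_arm(
  increments=[
    {"tx": 0, "ty": 0, "tz": 0, "rx": 0, "ry": 0, "rz": 0, "fingers": 85},
    {"tx": 0, "ty": 0, "tz": 0, "rx": 0, "ry": 0, "rz": 0, "fingers": 85},
    {"tx": 0, "ty": 0, "tz": 0, "rx": 0, "ry": 0, "rz": 0, "fingers": 85},
    {"tx": 0, "ty": 0, "tz": 0, "rx": 0, "ry": 0, "rz": 0, "fingers": 85},
    {"tx": 0, "ty": 0, "tz": 0.03, "rx": 0, "ry": 0, "rz": 0, "fingers": 85},
    {"tx": 0, "ty": 0, "tz": 0.07, "rx": 0, "ry": 0, "rz": 0, "fingers": 85},
    {"tx": 0, "ty": 0, "tz": 0.11, "rx": 0, "ry": 0, "rz": 0, "fingers": 85},
    {"tx": 0, "ty": 0, "tz": 0.15, "rx": 0, "ry": 0, "rz": 0, "fingers": 85},
    {"tx": 0, "ty": 0, "tz": 0.16, "rx": 0, "ry": 0, "rz": 0, "fingers": 85},
    {"tx": 0, "ty": 0, "tz": 0.16, "rx": 0, "ry": 0, "rz": 0, "fingers": 85},
  ],
)

```text
time_s: 6.2
eef_pos: [0.4663, 0.4255, 0.1806]
orientation: [[-0.975, 0.222, 0.003], [0.222, 0.975, 0.003], [-0.003, 0.004, -1.0]]
force: [1.0, -0.6, -0.5]
grip_width: 0.849
```

```bash
python3 - <<'E'
from h import *
s=manip.observe(); print(s["eef_pos"],s["grip_width"])
im=manip.grab_frame("top"); cv2.imwrite("pics/c_top.png",im[:,:,::-1])
w=manip.grab_frame("wrist")
cv2.imwrite("pics/c.png",np.hstack([cv2.resize(im[150:270,70:230],(512,384)),w])[:,:,::-1][:,:,:].copy()[:, :1024][::1,::1] if 0 else cv2.resize(np.hstack([cv2.resize(im[150:270,70:230],(512,384)),w])[:,:,::-1],(800,300)))
E
```

```text
[0.46633905 0.4254918  0.18056118] 0.8491509747445112
```

View pics/c.png

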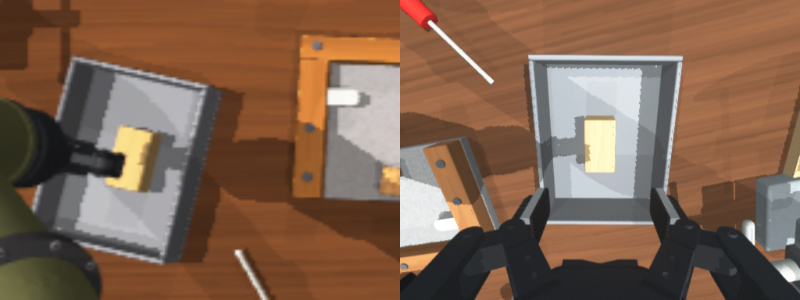

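The offcut rests in the bin. I'll square the board against the fence with two spread fingers pushing its robot-side edge. First, move above that side.

move_arm(
  increments=[
    {"tx": -0.002, "ty": -0.03, "tz": 0, "rx": 0, "ry": 0, "rz": 2, "fingers": 60},
    {"tx": -0.007, "ty": -0.075, "tz": 0, "rx": 0, "ry": 0, "rz": 4, "fingers": 60},
    {"tx": -0.012, "ty": -0.12, "tz": 0, "rx": 0, "ry": 0, "rz": 6, "fingers": 60},
    {"tx": -0.016, "ty": -0.165, "tz": 0, "rx": 0, "ry": 0, "rz": 8, "fingers": 60},
    {"tx": -0.02, "ty": -0.21, "tz": 0, "rx": 0, "ry": 0, "rz": 10, "fingers": 60},
    {"tx": -0.024, "ty": -0.255, "tz": 0, "rx": 0, "ry": 0, "rz": 10, "fingers": 60},
    {"tx": -0.028, "ty": -0.3, "tz": 0, "rx": 0, "ry": 0, "rz": 10, "fingers": 60},
    {"tx": -0.032, "ty": -0.345, "tz": 0, "rx": 0, "ry": 0, "rz": 10, "fingers": 60},
    {"tx": -0.036, "ty": -0.39, "tz": 0, "rx": 0, "ry": 0, "rz": 10, "fingers": 60},
    {"tx": -0.04, "ty": -0.435, "tz": 0, "rx": 0, "ry": 0, "rz": 10, "fingers": 60},
    {"tx": -0.044, "ty": -0.48, "tz": 0, "rx": 0, "ry": 0, "rz": 10, "fingers": 60},
    {"tx": -0.046, "ty": -0.525, "tz": 0, "rx": 0, "ry": 0, "rz": 10, "fingers": 60},
  ],
)

```text
time_s: 7.5
eef_pos: [0.4178, -0.1019, 0.1768]
orientation: [[-0.999, 0.049, -0.003], [0.049, 0.999, 0.001], [0.003, 0.001, -1.0]]
force: [0.2, -0.5, -0.1]
grip_width: 0.603
```

move_arm(
  increments=[
    {"tx": 0, "ty": -0.03, "tz": 0, "rx": 0, "ry": 0, "rz": 0, "fingers": 60},
    {"tx": 0, "ty": -0.04, "tz": 0, "rx": 0, "ry": 0, "rz": 0, "fingers": 60},
    {"tx": 0, "ty": -0.04, "tz": 0, "rx": 0, "ry": 0, "rz": 0, "fingers": 60},
    {"tx": 0, "ty": -0.04, "tz": 0, "rx": 0, "ry": 0, "rz": 0, "fingers": 60},
    {"tx": 0, "ty": -0.04, "tz": 0, "rx": 0, "ry": 0, "rz": 0, "fingers": 60},
    {"tx": 0, "ty": -0.04, "tz": 0, "rx": 0, "ry": 0, "rz": 0, "fingers": 60},
  ],
)

```text
time_s: 8.1
eef_pos: [0.4197, -0.1388, 0.1782]
orientation: [[-0.999, 0.047, -0.0], [0.047, 0.999, 0.0], [0.0, 0.0, -1.0]]
force: [0.0, 0.8, -0.5]
grip_width: 0.602
```

```bash
python3 - <<'E'
from h import *
s=manip.observe(); print(s["eef_pos"],s["q"].round(2),s["qvel"].round(3)); y=s["orientation"][:,1]; print(np.degrees(np.arctan2(y[1],y[0])))
w=manip.grab_frame("wrist")
import pickle; pickle.dump(s,open("s_d.pkl","wb"))
cv2.imwrite("pics/d.png",w[:,:,::-1])
E
```

```text
[ 0.41972975 -0.13884561  0.17816879] [ 0.39  0.29 -0.16  2.04  0.06  0.82  1.72] [ 0.004 -0.004  0.006 -0.003 -0.     0.001  0.004]
87.30618671459325
```

View pics/d.png

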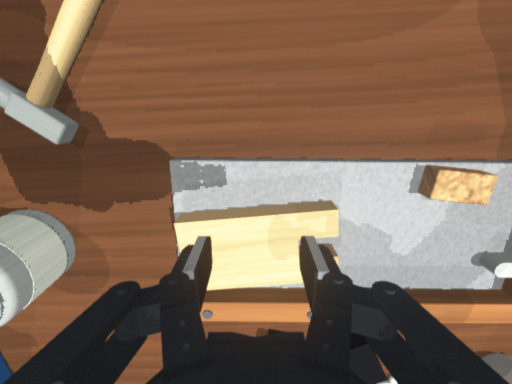

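move_arm(
  increments=[
    {"tx": 0, "ty": 0, "tz": -0.03, "rx": 0, "ry": 0, "rz": 0, "fingers": 60},
    {"tx": 0, "ty": 0, "tz": -0.07, "rx": 0, "ry": 0, "rz": 0, "fingers": 60},
    {"tx": 0, "ty": 0, "tz": -0.11, "rx": 0, "ry": 0, "rz": 0, "fingers": 60},
    {"tx": 0, "ty": 0, "tz": -0.14, "rx": 0, "ry": 0, "rz": 0, "fingers": 60},
    {"tx": 0, "ty": 0, "tz": -0.153, "rx": 0, "ry": 0, "rz": 0, "fingers": 60},
    {"tx": 0, "ty": 0, "tz": -0.153, "rx": 0, "ry": 0, "rz": 0, "fingers": 60},
    {"tx": 0.01, "ty": 0, "tz": -0.153, "rx": 0, "ry": 0, "rz": 0, "fingers": 60},
    {"tx": 0.015, "ty": 0, "tz": -0.153, "rx": 0, "ry": 0, "rz": 0, "fingers": 60},
    {"tx": 0.02, "ty": 0, "tz": -0.153, "rx": 0, "ry": 0, "rz": 0, "fingers": 60},
    {"tx": 0.025, "ty": 0, "tz": -0.153, "rx": 0, "ry": 0, "rz": 0, "fingers": 60},
    {"tx": 0.03, "ty": 0, "tz": -0.153, "rx": 0, "ry": 0, "rz": 0, "fingers": 60},
    {"tx": 0.035, "ty": 0, "tz": -0.153, "rx": 0, "ry": 0, "rz": 0, "fingers": 60},
  ],
)

```text
time_s: 9.35
eef_pos: [0.4544, -0.1402, 0.0254]
orientation: [[-0.999, 0.049, -0.001], [0.049, 0.999, 0.0], [0.001, 0.0, -1.0]]
force: [-1.5, 0.6, 2.2]
grip_width: 0.599
```

move_arm(
  increments=[
    {"tx": 0.004, "ty": 0, "tz": 0, "rx": 0, "ry": 0, "rz": 0, "fingers": 60},
    {"tx": 0.007, "ty": 0, "tz": 0, "rx": 0, "ry": 0, "rz": 0, "fingers": 60},
    {"tx": 0.01, "ty": 0, "tz": 0, "rx": 0, "ry": 0, "rz": 0, "fingers": 60},
    {"tx": 0.01, "ty": 0, "tz": 0, "rx": 0, "ry": 0, "rz": 0, "fingers": 60},
  ],
)

```text
time_s: 9.75
eef_pos: [0.4653, -0.1404, 0.0252]
orientation: [[-0.999, 0.05, 0.001], [0.05, 0.999, -0.0], [-0.001, -0.0, -1.0]]
force: [-0.5, -0.1, -0.7]
grip_width: 0.6
```

move_arm(
  increments=[
    {"tx": 0.002, "ty": 0, "tz": 0, "rx": 0, "ry": 0, "rz": 0, "fingers": 60},
    {"tx": 0.004, "ty": 0, "tz": 0, "rx": 0, "ry": 0, "rz": 0, "fingers": 60},
    {"tx": 0.004, "ty": 0, "tz": 0, "rx": 0, "ry": 0, "rz": 0, "fingers": 60},
  ],
)

```text
time_s: 10.05
eef_pos: [0.4692, -0.1403, 0.0253]
orientation: [[-0.999, 0.049, 0.001], [0.049, 0.999, -0.0], [-0.001, -0.0, -1.0]]
force: [-1.3, -0.4, 0.1]
grip_width: 0.602
```

```bash
python3 - <<'E'
from h import *
s=manip.observe(); print(s["eef_pos"],s["force"])
w=manip.grab_frame("wrist");t=manip.grab_frame("top")
import pickle; pickle.dump(s,open("s_e.pkl","wb"))
cv2.imwrite("pics/e.png",w[:,:,::-1])
cv2.imwrite("pics/et.png",cv2.resize(t[160:240,180:345],None,fx=4.8,fy=4.8,interpolation=cv2.INTER_CUBIC)[:,:,::-1])
E
```

```text
[ 0.46918981 -0.14034233  0.02525706] [-1.31511836 -0.37682087  0.14021542]
```

View pics/e.png

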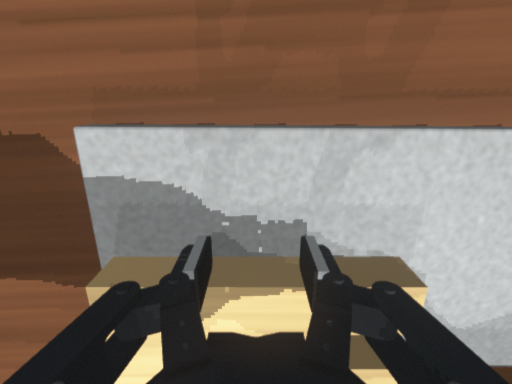

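View pics/et.png

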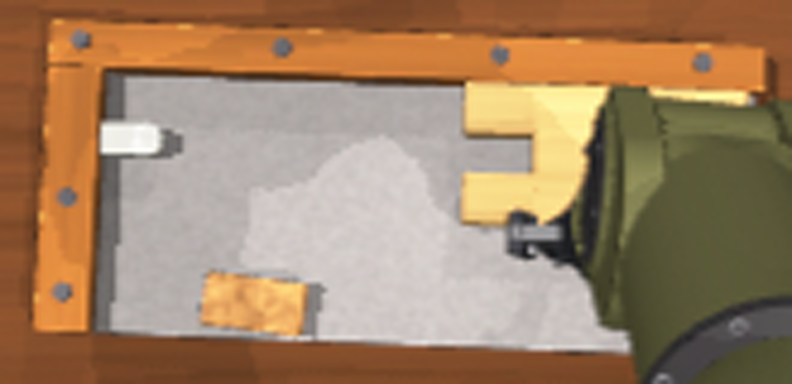

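The board is now parallel to the fence with its edge at row ~85 in the zoom, nearly touching. Pushing a little more until it seats.

move_arm(
  increments=[
    {"tx": 0.002, "ty": 0, "tz": 0, "rx": 0, "ry": 0, "rz": 0, "fingers": 60},
    {"tx": 0.003, "ty": 0, "tz": 0, "rx": 0, "ry": 0, "rz": 0, "fingers": 60},
    {"tx": 0.003, "ty": 0, "tz": 0, "rx": 0, "ry": 0, "rz": 0, "fingers": 60},
  ],
)

```text
time_s: 10.45
eef_pos: [0.4695, -0.1402, 0.0251]
orientation: [[-0.999, 0.05, -0.004], [0.05, 0.999, 0.0], [0.004, 0.0, -1.0]]
force: [-6.3, 0.4, 3.8]
grip_width: 0.6
```

move_arm(
  increments=[
    {"tx": -0.015, "ty": 0, "tz": 0, "rx": 0, "ry": 0, "rz": 0, "fingers": 60},
    {"tx": -0.025, "ty": 0, "tz": 0.01, "rx": 0, "ry": 0, "rz": 0, "fingers": 55},
    {"tx": -0.025, "ty": 0, "tz": 0.05, "rx": 0, "ry": 0, "rz": 0, "fingers": 50},
    {"tx": -0.025, "ty": 0, "tz": 0.09, "rx": 0, "ry": 0, "rz": 0, "fingers": 50},
    {"tx": -0.025, "ty": -0.01, "tz": 0.12, "rx": 0, "ry": 0, "rz": -4, "fingers": 50},
    {"tx": -0.01, "ty": -0.03, "tz": 0.13, "rx": 0, "ry": 0, "rz": -12, "fingers": 50},
    {"tx": 0.01, "ty": -0.06, "tz": 0.13, "rx": 0, "ry": 0, "rz": -20, "fingers": 50},
    {"tx": 0.03, "ty": -0.09, "tz": 0.13, "rx": 0, "ry": 0, "rz": -28, "fingers": 50},
    {"tx": 0.04, "ty": -0.11, "tz": 0.13, "rx": 0, "ry": 0, "rz": -36, "fingers": 50},
    {"tx": 0.0475, "ty": -0.12, "tz": 0.13, "rx": 0, "ry": 0, "rz": -44, "fingers": 50},
    {"tx": 0.0475, "ty": -0.12, "tz": 0.13, "rx": 0, "ry": 0, "rz": -52, "fingers": 50},
    {"tx": 0.0475, "ty": -0.12, "tz": 0.13, "rx": 0, "ry": 0, "rz": -60, "fingers": 50},
  ],
)

```text
time_s: 11.65
eef_pos: [0.5194, -0.2607, 0.156]
orientation: [[-0.451, 0.893, 0.001], [0.893, 0.451, 0.0], [-0.0, 0.001, -1.0]]
force: [-0.3, -0.0, -0.2]
grip_width: 0.506
```

move_arm(
  increments=[
    {"tx": 0, "ty": 0, "tz": 0, "rx": 0, "ry": 0, "rz": -8, "fingers": 50},
    {"tx": 0, "ty": 0, "tz": 0, "rx": 0, "ry": 0, "rz": -16, "fingers": 50},
    {"tx": 0, "ty": 0, "tz": 0, "rx": 0, "ry": 0, "rz": -24, "fingers": 50},
    {"tx": 0, "ty": 0, "tz": 0, "rx": 0, "ry": 0, "rz": -30, "fingers": 50},
    {"tx": 0, "ty": 0, "tz": 0, "rx": 0, "ry": 0, "rz": -30, "fingers": 50},
    {"tx": 0, "ty": 0, "tz": 0, "rx": 0, "ry": 0, "rz": -30, "fingers": 50},
    {"tx": 0, "ty": 0, "tz": 0, "rx": 0, "ry": 0, "rz": -30, "fingers": 50},
  ],
)

```text
time_s: 12.35
eef_pos: [0.5192, -0.2602, 0.1556]
orientation: [[0.047, 0.999, 0.0], [0.999, -0.047, 0.0], [0.0, 0.0, -1.0]]
force: [-0.4, 0.4, 0.3]
grip_width: 0.501
```

```bash
python3 - <<'E'
from h import *
s=manip.observe(); print(s["eef_pos"],s["q"].round(2),s["qvel"].round(3)); y=s["orientation"][:,1]; print(np.degrees(np.arctan2(y[1],y[0])))
w=manip.grab_frame("wrist");t=manip.grab_frame("top")
import pickle; pickle.dump(s,open("s_f.pkl","wb"))
cv2.imwrite("pics/f.png",w[:,:,::-1])
cv2.imwrite("pics/ft.png",cv2.resize(t[160:240,180:345],None,fx=4.8,fy=4.8,interpolation=cv2.INTER_CUBIC)[:,:,::-1])
E
```

```text
[ 0.51916625 -0.26021943  0.15560767] [ 0.23  0.52  0.29  1.73 -0.18  0.91  0.56] [ 0.     0.005  0.001 -0.001 -0.002 -0.001 -0.01 ]
-2.6912925720165304
```

View pics/f.png

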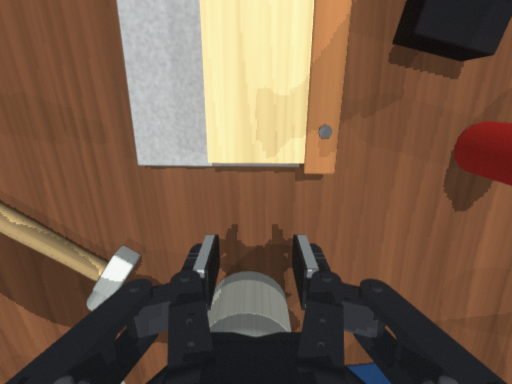

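View pics/ft.png

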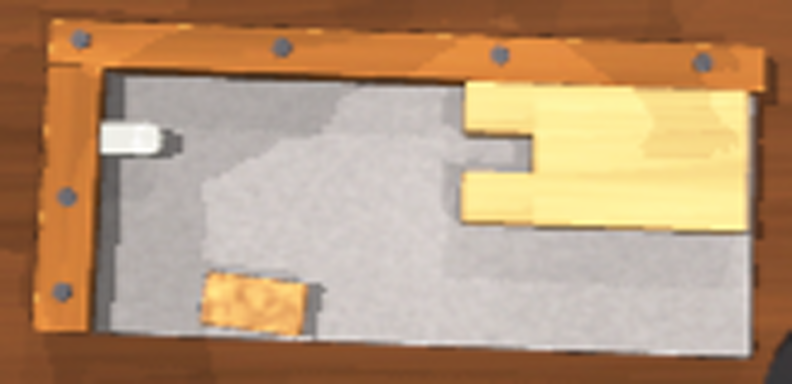

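```bash
python3 - <<'E'
from h import *
import pickle; s=pickle.load(open("s_f.pkl","rb"))
for uv in [(208,162),(305,163)]: print(ray("wrist",uv,.048,s)[:2])
for x,y in [(749,90),(749,231),(464,82),(461,223)]: print(ray("top",(180+x/4.8-.4,160+y/4.8-.4),.048)[:2])
E
```

```text
[ 0.47429457 -0.22976518]
[ 0.56511974 -0.23495634]
[ 0.56408562 -0.23708208]
[ 0.47372413 -0.23354702]
[ 0.57228155 -0.05482809]
[ 0.48175564 -0.05091765]
```

```bash
python3 - <<'E'
from h import *
print(ray("top",(404,195),.11)[:2], ray("top",(388,195),.11)[:2])
E
```

```text
[ 0.50332754 -0.41919969] [ 0.50407893 -0.37304964]
```

move_arm(
  increments=[
    {"tx": 0, "ty": 0, "tz": -0.03, "rx": 0, "ry": 0, "rz": 0, "fingers": 50},
    {"tx": 0, "ty": 0, "tz": -0.07, "rx": 0, "ry": 0, "rz": 0, "fingers": 50},
    {"tx": 0, "ty": 0, "tz": -0.11, "rx": 0, "ry": 0, "rz": 0, "fingers": 50},
    {"tx": 0, "ty": 0, "tz": -0.128, "rx": 0, "ry": 0, "rz": 0, "fingers": 50},
    {"tx": 0, "ty": 0, "tz": -0.128, "rx": 0, "ry": 0, "rz": 0, "fingers": 50},
    {"tx": 0, "ty": 0.005, "tz": -0.128, "rx": 0, "ry": 0, "rz": 0, "fingers": 50},
    {"tx": 0.0005, "ty": 0.01, "tz": -0.128, "rx": 0, "ry": 0, "rz": 0, "fingers": 50},
    {"tx": 0.001, "ty": 0.02, "tz": -0.128, "rx": 0, "ry": 0, "rz": 0, "fingers": 50},
    {"tx": 0.0015, "ty": 0.03, "tz": -0.128, "rx": 0, "ry": 0, "rz": 0, "fingers": 50},
    {"tx": 0.002, "ty": 0.04, "tz": -0.128, "rx": 0, "ry": 0, "rz": 0, "fingers": 50},
    {"tx": 0.0025, "ty": 0.05, "tz": -0.128, "rx": 0, "ry": 0, "rz": 0, "fingers": 50},
    {"tx": 0.003, "ty": 0.06, "tz": -0.128, "rx": 0, "ry": 0, "rz": 0, "fingers": 50},
  ],
)

```text
time_s: 13.65
eef_pos: [0.5223, -0.1994, 0.0276]
orientation: [[0.049, 0.999, 0.001], [0.999, -0.049, -0.0], [-0.0, 0.001, -1.0]]
force: [-0.0, -2.7, 2.5]
grip_width: 0.503
```

move_arm(
  increments=[
    {"tx": 0.0005, "ty": 0.01, "tz": 0, "rx": 0, "ry": 0, "rz": 0, "fingers": 50},
    {"tx": 0.001, "ty": 0.02, "tz": 0, "rx": 0, "ry": 0, "rz": 0, "fingers": 50},
    {"tx": 0.0015, "ty": 0.03, "tz": 0, "rx": 0, "ry": 0, "rz": 0, "fingers": 50},
    {"tx": 0.002, "ty": 0.04, "tz": 0, "rx": 0, "ry": 0, "rz": 0, "fingers": 50},
    {"tx": 0.0025, "ty": 0.05, "tz": 0, "rx": 0, "ry": 0, "rz": 0, "fingers": 50},
    {"tx": 0.003, "ty": 0.06, "tz": 0, "rx": 0, "ry": 0, "rz": 0, "fingers": 50},
    {"tx": 0.0035, "ty": 0.07, "tz": 0, "rx": 0, "ry": 0, "rz": 0, "fingers": 50},
    {"tx": 0.004, "ty": 0.08, "tz": 0, "rx": 0, "ry": 0, "rz": 0, "fingers": 50},
    {"tx": 0.004, "ty": 0.08, "tz": 0, "rx": 0, "ry": 0, "rz": 0, "fingers": 50},
  ],
)

```text
time_s: 14.55
eef_pos: [0.526, -0.1176, 0.027]
orientation: [[0.047, 0.999, -0.001], [0.999, -0.047, 0.002], [0.002, -0.001, -1.0]]
force: [-0.4, -0.5, -0.5]
grip_width: 0.498
```

```bash
python3 - <<'E'
from h import *
s=manip.observe(); print(s["eef_pos"],s["force"])
w=manip.grab_frame("wrist");t=manip.grab_frame("top")
cv2.imwrite("pics/g.png",w[:,:,::-1])
cv2.imwrite("pics/gt.png",cv2.resize(t[160:240,180:345],None,fx=4.8,fy=4.8,interpolation=cv2.INTER_CUBIC)[:,:,::-1])
E
```

```text
[ 0.5260164  -0.11763068  0.02699039] [-0.36824833 -0.47230943 -0.47091639]
```

View pics/g.png

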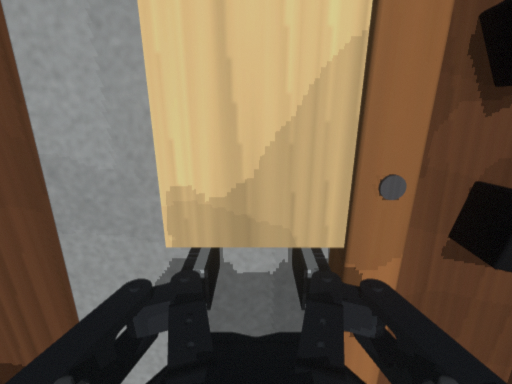

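View pics/gt.png

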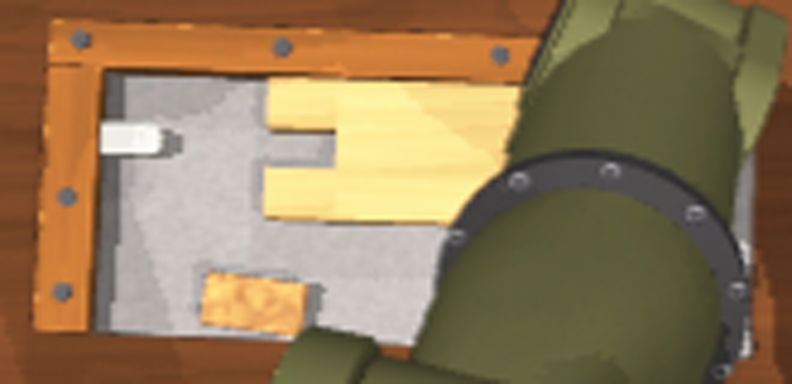

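move_arm(
  increments=[
    {"tx": 0.0005, "ty": 0.01, "tz": 0, "rx": 0, "ry": 0, "rz": 0, "fingers": 50},
    {"tx": 0.001, "ty": 0.02, "tz": 0, "rx": 0, "ry": 0, "rz": 0, "fingers": 50},
    {"tx": 0.0015, "ty": 0.03, "tz": 0, "rx": 0, "ry": 0, "rz": 0, "fingers": 50},
    {"tx": 0.002, "ty": 0.04, "tz": 0, "rx": 0, "ry": 0, "rz": 0, "fingers": 50},
    {"tx": 0.0025, "ty": 0.05, "tz": 0, "rx": 0, "ry": 0, "rz": 0, "fingers": 50},
    {"tx": 0.003, "ty": 0.056, "tz": 0, "rx": 0, "ry": 0, "rz": 0, "fingers": 50},
    {"tx": 0.003, "ty": 0.06, "tz": 0, "rx": 0, "ry": 0, "rz": 0, "fingers": 50},
    {"tx": 0.003, "ty": 0.06, "tz": 0, "rx": 0, "ry": 0, "rz": 0, "fingers": 50},
  ],
)

```text
time_s: 15.45
eef_pos: [0.5291, -0.0593, 0.0272]
orientation: [[0.048, 0.999, -0.0], [0.999, -0.048, 0.001], [0.0, -0.0, -1.0]]
force: [0.6, -0.2, 0.0]
grip_width: 0.502
```

```bash
python3 - <<'E'
from h import *
s=manip.observe(); print(s["eef_pos"],s["force"])
w=manip.grab_frame("wrist");t=manip.grab_frame("top")
cv2.imwrite("pics/h.png",w[:,:,::-1])
cv2.imwrite("pics/ht.png",cv2.resize(t[160:240,180:345],None,fx=4.8,fy=4.8,interpolation=cv2.INTER_CUBIC)[:,:,::-1])
E
```

```text
[ 0.52910468 -0.05932959  0.02723099] [ 0.55392912 -0.21436857  0.04159538]
```

View pics/ht.png

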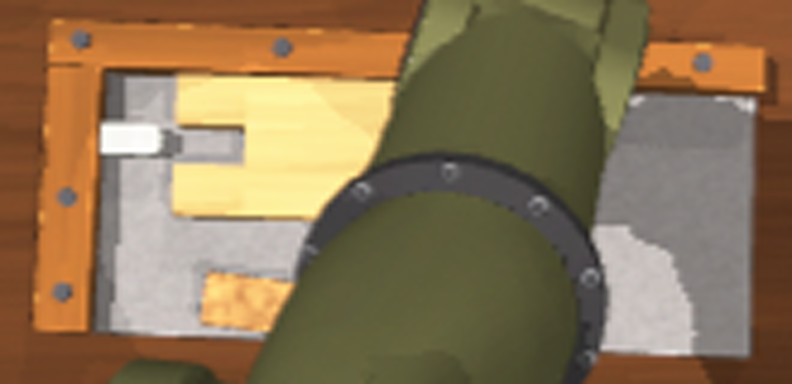

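The notch mouth (col 174, rows 126–163) is just at the key's nose (col 160, rows 123–155), so I'm continuing slowly.

move_arm(
  increments=[
    {"tx": 0.0005, "ty": 0.006, "tz": 0, "rx": 0, "ry": 0, "rz": 0, "fingers": 50},
    {"tx": 0.0005, "ty": 0.012, "tz": 0, "rx": 0, "ry": 0, "rz": 0, "fingers": 50},
    {"tx": 0.001, "ty": 0.018, "tz": 0, "rx": 0, "ry": 0, "rz": 0, "fingers": 50},
    {"tx": 0.001, "ty": 0.024, "tz": 0, "rx": 0, "ry": 0, "rz": 0, "fingers": 50},
    {"tx": 0.0015, "ty": 0.03, "tz": 0, "rx": 0, "ry": 0, "rz": 0, "fingers": 50},
    {"tx": 0.002, "ty": 0.036, "tz": 0, "rx": 0, "ry": 0, "rz": 0, "fingers": 50},
  ],
)

```text
time_s: 16.15
eef_pos: [0.5312, -0.0239, 0.0274]
orientation: [[0.049, 0.999, 0.0], [0.999, -0.049, -0.0], [-0.0, 0.0, -1.0]]
force: [0.0, -3.5, 1.4]
grip_width: 0.5
```

move_arm(
  increments=[
    {"tx": 0.0, "ty": 0.003, "tz": 0, "rx": 0, "ry": 0, "rz": 0, "fingers": 50},
    {"tx": 0.0005, "ty": 0.006, "tz": 0, "rx": 0, "ry": 0, "rz": 0, "fingers": 50},
    {"tx": 0.0005, "ty": 0.009, "tz": 0, "rx": 0, "ry": 0, "rz": 0, "fingers": 50},
    {"tx": 0.0005, "ty": 0.009, "tz": 0, "rx": 0, "ry": 0, "rz": 0, "fingers": 50},
  ],
)

```text
time_s: 16.55
eef_pos: [0.5316, -0.0146, 0.0272]
orientation: [[0.049, 0.999, -0.0], [0.999, -0.049, 0.001], [0.001, -0.0, -1.0]]
force: [0.1, -1.0, 0.7]
grip_width: 0.505
```

move_arm(
  increments=[
    {"tx": 0.0, "ty": 0.002, "tz": 0, "rx": 0, "ry": 0, "rz": 0, "fingers": 50},
    {"tx": 0, "ty": 0.004, "tz": 0, "rx": 0, "ry": 0, "rz": 0, "fingers": 50},
    {"tx": 0, "ty": 0.004, "tz": 0, "rx": 0, "ry": 0, "rz": 0, "fingers": 50},
  ],
)

```text
time_s: 16.85
eef_pos: [0.5315, -0.0108, 0.0272]
orientation: [[0.049, 0.999, -0.0], [0.999, -0.049, 0.0], [0.0, -0.0, -1.0]]
force: [-0.3, -0.2, 0.1]
grip_width: 0.502
```

move_arm(
  increments=[
    {"tx": 0.0, "ty": 0.002, "tz": 0, "rx": 0, "ry": 0, "rz": 0, "fingers": 50},
    {"tx": 0, "ty": 0.003, "tz": 0, "rx": 0, "ry": 0, "rz": 0, "fingers": 50},
    {"tx": 0, "ty": 0.003, "tz": 0, "rx": 0, "ry": 0, "rz": 0, "fingers": 50},
  ],
)

```text
time_s: 17.15
eef_pos: [0.5313, -0.0097, 0.0272]
orientation: [[0.051, 0.999, -0.0], [0.999, -0.051, -0.002], [-0.002, -0.0, -1.0]]
force: [-0.3, -6.2, 0.0]
grip_width: 0.499
```

Solid contact: TCP stopped at −0.0097 against the command of about −0.0075, with 6 N. One more small push, then back off and look.

move_arm(
  increments=[
    {"tx": 0.0, "ty": 0.002, "tz": 0, "rx": 0, "ry": 0, "rz": 0, "fingers": 50},
    {"tx": 0.0, "ty": 0.002, "tz": 0, "rx": 0, "ry": 0, "rz": 0, "fingers": 50},
  ],
)

```text
time_s: 17.35
eef_pos: [0.5309, -0.0095, 0.0272]
orientation: [[0.052, 0.999, -0.001], [0.999, -0.052, -0.003], [-0.004, -0.001, -1.0]]
force: [-1.7, -10.8, 0.6]
grip_width: 0.503
```

move_arm(
  increments=[
    {"tx": -0.001, "ty": -0.01, "tz": 0, "rx": 0, "ry": 0, "rz": 0, "fingers": 50},
    {"tx": -0.001, "ty": -0.025, "tz": 0, "rx": 0, "ry": 0, "rz": 0, "fingers": 50},
    {"tx": -0.002, "ty": -0.04, "tz": 0.03, "rx": 0, "ry": 0, "rz": 0, "fingers": 50},
    {"tx": -0.002, "ty": -0.06, "tz": 0.07, "rx": 0, "ry": 0, "rz": 0, "fingers": 50},
    {"tx": -0.002, "ty": -0.09, "tz": 0.11, "rx": 0, "ry": 0, "rz": 0, "fingers": 50},
    {"tx": -0.01, "ty": -0.13, "tz": 0.13, "rx": 0, "ry": 0, "rz": 0, "fingers": 50},
    {"tx": -0.02, "ty": -0.17, "tz": 0.14, "rx": 0, "ry": 0, "rz": 0, "fingers": 50},
    {"tx": -0.03, "ty": -0.2, "tz": 0.14, "rx": 0, "ry": 0, "rz": 0, "fingers": 50},
    {"tx": -0.03, "ty": -0.2, "tz": 0.14, "rx": 0, "ry": 0, "rz": 0, "fingers": 50},
    {"tx": -0.03, "ty": -0.2, "tz": 0.14, "rx": 0, "ry": 0, "rz": 0, "fingers": 50},
  ],
)

```text
time_s: 18.35
eef_pos: [0.5013, -0.2063, 0.1672]
orientation: [[0.051, 0.999, -0.0], [0.999, -0.051, 0.001], [0.001, -0.0, -1.0]]
force: [0.0, 0.7, -0.3]
grip_width: 0.501
```

```bash
python3 - <<'E'
from h import *
s=manip.observe(); print(s["eef_pos"],s["force"],s["time_s"])
t=manip.grab_frame("top");c=manip.grab_frame("scene")
cv2.imwrite("pics/i.png",t[:,:,::-1])
cv2.imwrite("pics/it.png",cv2.resize(t[160:240,180:345],None,fx=4.8,fy=4.8,interpolation=cv2.INTER_CUBIC)[:,:,::-1])
cv2.imwrite("pics/ic.png",cv2.resize(c[170:250,170:430],None,fx=3,fy=3,interpolation=cv2.INTER_CUBIC)[:,:,::-1])
E
```

```text
[ 0.50128871 -0.20629538  0.16715592] [ 0.04128784  0.73930458 -0.29693487] 18.35
```

View pics/it.png

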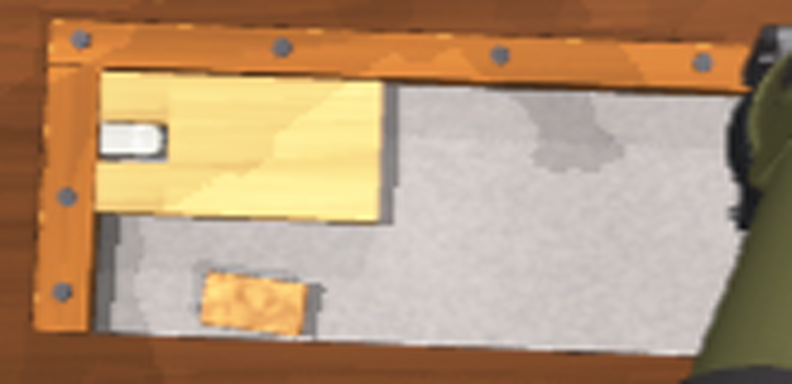

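View pics/i.png

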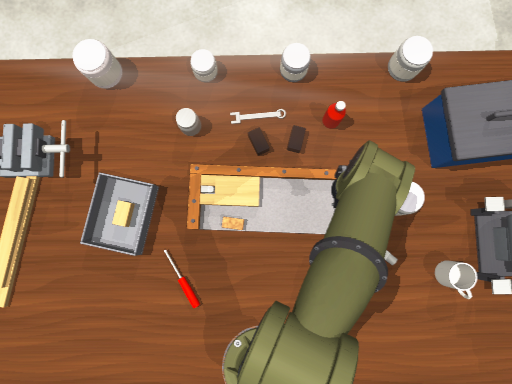

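View pics/ic.png

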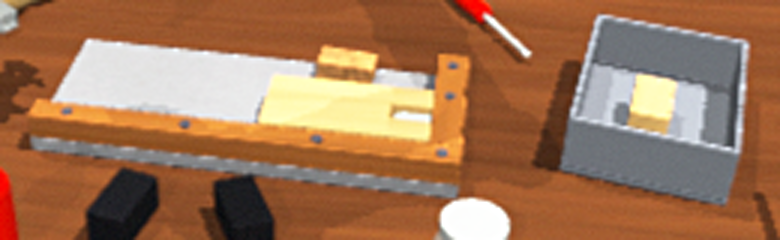

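The board is flush on the fence and stop, with the key inside the notch (zoom cols 100–166, rows 122–158). The offcut lies in the bin at about (122,213) in the top view, and the arm is clear. Handing in.

```bash
python3 - <<'E'
from workcell import manip
print(manip.close_job())
E
```

```text
the job is handed in; nothing more can be done
None
```

I put the offcut in the scrap bin, then squared the board against the fence with spread fingers. I slid it along from behind until its notch took in the key and its end met the stop. The job was handed in at about 18.5 s; the system gives no verdict.

- **Board:** in the last top and side pictures it lies flat against both fence and stop, with the key inside the notch. The tool stopped advancing at the last push, with about 11 N. I judged the fit by eye and did not compute the final pose in the jig's frame.
- **Offcut:** it lies flat near the middle of the bin, let go.
- **Bystanders:** none looks moved from the first picture. The arm partly hid the tin and hammer in the last top view; its planned path stayed clear of both.
- **Disagreements:** one early wrist picture put the stop about 4 mm off the top camera's value, probably because the arm was still settling. The notch looked about 2 mm off the key's line on approach, but it slid on at low force.

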